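# Set the carton length stop, taking up the backlash

## Task

On the length gauge with the orange handle, turn the handwheel anticlockwise (seen from above) until the yellow line of its black drive ring has gone at least 15 degrees past the green marker, then turn it back clockwise and stop when the white line of the wheel and the yellow line stand together at the green marker, so that the backlash is taken up from that side. Let go of the handle, and leave the gauge with the black handle and the stock on the bench alone.

Things in the scene. Friction and masses are not known exactly. Their poses are not given: they have to be found in the camera images.
- handle_a (a point): Orange upright handle, 24 mm thick, 55 mm tall (100 to 155 mm above the bench), 60 mm from the upright axis of a steel handwheel (135 mm wide, top 96 mm above the bench). The point is its centre, 128 mm above the bench. It spins on its own pin: lead it round the axis from above without turning the gripper; 2 N within the play, 9 N when driving the ring. Wheel and ring stay where left.
- wheel_line_a (a point): White line on top of the handwheel, opposite the handle (180 degrees from it about the axis). The point is on the line's direction, 80 mm from the axis, 96 mm above the bench. At the start it stands up to 32 degrees anticlockwise of the yellow line.
- ring_line_a (a point): Yellow line on the edge of the black drive ring (172 mm wide) under the wheel; point 80 mm from the axis, 75 mm above the bench. 32 degrees of play: driven anticlockwise, yellow trails white by 32 degrees; going back clockwise the wheel turns alone through the play, then carries the ring with both lines together. Yellow starts 35 to 70 degrees clockwise of the green marker.
- marker: Small green marker (24 x 16 x 12 mm) fixed on the edge of the gauge's aluminium dial plate (224 mm in diameter, top 66 mm above the bench). The origin is NOT in the marker but on the wheel's upright axis, 66 mm above the bench; its x axis points from the axis to the marker, whose middle is 101 mm out; z is up.
- handle_b (a point): Bystander: black handle, otherwise the same, of a second identical gauge without marker. Centre of the handle. Not to be turned.
- tape_mid (a point): Bystander: loose roll of brown packing tape lying flat, 80 mm in diameter, 48 mm tall; its centre.
- carton_mid (a point): Bystander: loose small cardboard carton, 100 x 75 x 60 mm; its centre.
- tin_mid (a point): Bystander: loose blue tin, 66 mm in diameter, 100 mm tall, standing; its centre.

How it is judged (in metres and radians):
On the way:
1. the yellow line has been driven anticlockwise at least about 15 degrees (20 mm sideways at 80 mm from the axis) past the green marker (y of ring_line_a in the frame of marker above 0.02 m), for 0.1 s.
At the end, for the whole second after the job is handed in: Measured 80 mm from the axis, the white line and the yellow line each stand within 15 mm (about 11 degrees) of the green marker's direction and within 10 mm (7 degrees) of one another (x of each of wheel_line_a, ring_line_a in the frame of marker above 0 m and y of wheel_line_a in the frame of marker between -0.015 and 0.015 m and y of ring_line_a in the frame of marker between -0.015 and 0.015 m and horizontal distance between wheel_line_a and ring_line_a below 0.01 m); the robot touches nothing.
It fails at once if the handwheel with the black handle is turned (its handle moves more than 10 mm) (distance of handle_b from where it was at the start of the episode above 0.01 m).
It fails at once if the tape is moved more than 15 mm (distance of tape_mid from where it was at the start of the episode above 0.015 m).
It fails at once if the carton is moved more than 15 mm (distance of carton_mid from where it was at the start of the episode above 0.015 m).
It fails at once if the tin is moved more than 15 mm (distance of tin_mid from where it was at the start of the episode above 0.015 m).
It also fails if it takes over 35 s, if anything falls off the work surface, if the arm or the gripper's body presses on something with over 40 N, if the wrist force passes 120 N, or if a joint passes its speed limit or range.

## Robot

A 6-joint arm with a two-finger parallel gripper is mounted at the origin on the work surface. World frame = base frame: x ahead of the robot, y to its left, z up, the work surface at z = 0. Lengths are in m, angles in degrees, forces in N, time in s.
With the tool pointing down it reaches from about 0.35 to 0.975 m from the base axis. Payload 4.9 kg.
Tool frame: the origin (TCP) lies between the finger pads; the fingertips stand 19 mm ahead of it and the grasp point (between the pads) is the TCP (bot.tip_extent is the distance from the TCP to the fingertips, in m); x points along the fingers, y is the direction in which the jaws open and shut, and the axes are right-handed (so a half turn about x gives the same grasp; the last joint's range is limited). The gripper opens to 85 mm and grips with 20 to 120 N. Pads are 22 mm wide; open, the fingers measure 114 mm over their backs; the gripper's body (76 mm by 85 mm) begins 54 mm behind the grasp point. The pads swing forward as they close: fully open they stand 13 mm farther back than shut.
Start: joints at [-69.901, 3.019, 92.412, -0, 84.569, -6.818], TCP at [0.283, -0.557, 0.25] pointing down, gripper open.
Joint ranges: [-172.51, 172.51], [-57.92, 126.97], [3.15, 148.05], [-58.71, 238.71], [5.1, 150.11], [-179.66, 179.66]. Speed limits (degrees/s): [147.25, 147.25, 180, 180, 180, 180].

## Interface

Orientations are given as [roll, pitch, yaw] about the fixed x, y, z axes, in that order (R = Rz(yaw) Ry(pitch) Rx(roll)).
In Python, from plant import bot gives the robot as it stands.
- The arm moves only by the tool play_rows, never from a script. Its argument "rows" is text: rows parted by semicolons, each of 7 numbers parted by spaces: the turn, a rotation vector about the tool's x, y, z in rad, then the shift along the tool's x, y, z in mm, then the finger opening in mm, from 0 to 85.4. In form: rx ry rz dx dy dz gripper; .... A call has 1 to 20 rows; each row is the pose to reach, as a shift and turn from the pose measured when the call began, along the tool's axes at that moment; what a row does not reach only later rows make up. A row lasts 1/10 s, in which the tool goes at most 50 mm and 8.59 degrees, less where a joint would pass 70% of its speed; a pose out of reach is approached as far as the arm can. A call with a gripper value outside its range is refused whole. The fingers move at their own pace and stop on an object; "squeeze" is the grip in N (left out, the last holds). Time passes only in rows, so rows that repeat a pose let the fingers close. It gives the time, the measured TCP pose, the force and the opening at its end, in the units of the state.
- bot.observe(): the state, without advancing time (a new reading comes with each control period).
- bot.camera(name): name is "scene" or "top" or "wrist"; returns (picture, depth): 400x640x3 uint8, red, green, blue; 400x640 float32, m along the optical axis (not along the pixel's ray), 0 where there is no reading.
- bot.camera_model(name): a dict with "mtx" (3x3 intrinsics, pixels), "rvec" (rotation vector, rad) and "tvec" (3), from world to camera coordinates, as OpenCV has them; the wrist camera has in their place "hand_eye" (4x4, takes a point from camera to tool coordinates, whose origin is the TCP and whose axes are the tool frame's). Camera axes: x right, y down, z forward; pixel columns grow to the right and rows downward; lengths in m; the calibration is good to about 2 mm. A picture is of the moment at which its call begins: read the wrist's pose just before it. camera_model takes no time and is no camera call.
- bot.job_done(): hands the job in, once; it reports no verdict.
The state is a dict: "time": time; "q": joint angles; "qd": joint speeds; "joint_efforts": joint torques, N m; "eef_pos": TCP position; "ee_rot": TCP orientation; "contact_force": force on the tool from outside, world axes, zero at the start; "moment": the same for the moment, N m; "width": finger opening in m.
Only numpy, scipy, OpenCV 4.12 (cv2) and the standard library are available. Lean on these libraries where they do the work, as an engineer would, in place of code of your own. Each camera call takes 0.05 s, during which the arm holds its last target. There are 200 camera calls.

## Working session

There is one attempt and no reset: what is moved stays moved. The work goes in short steps, Python scripts to look and compute and a tool call to move; the robot and the scene stay as the last step left them, time stands still between calls to the robot, and variables do not carry over. Pictures are saved under pics/ and viewed, about 8 in all and at most 12, crops included, and the job is handed in when it is done.

Besides the shell and the picture viewer there is one more tool, called after "Call:" as name(argument=value, ...) on one line, values as JSON. play_rows: Moves the arm, as the interface text tells. Its arguments: {"type":"object","properties":{"rows":{"type":"string"},"squeeze":{"type":"number"}},"required":["rows"]}

```bash
mkdir -p pics; ls; python3 - <<'E'
from plant import bot
import cv2,numpy as np
s=bot.observe();print(s['time'],s['eef_pos'],s['ee_rot'],s['width'],s['contact_force'])
for n in("top","scene"):
    p,d=bot.camera(n);np.savez(f"pics/{n}0.npz",p=p,d=d);cv2.imwrite(f"pics/{n}0.png",p[:,:,::-1])
    m=bot.camera_model(n);print(n,{k:np.round(v,4).tolist() for k,v in m.items()})
E
```

```text
pics
0.0 [ 0.28274718 -0.55673315  0.24906084] [-96.9423864   89.88232247 109.97603227] 0.0855687053917809 [-1.22665575  0.82854234 -0.06256265]
top {'mtx': [[386.6854, 0.0, 321.8777], [0.0, 386.6854, 197.9008], [0.0, 0.0, 1.0]], 'rvec': [2.1693, -2.2005, 0.0765], 'tvec': [0.0947, 0.6004, 1.1698]}
scene {'mtx': [[361.7652, 0.0, 322.5872], [0.0, 361.7652, 198.7169], [0.0, 0.0, 1.0]], 'rvec': [2.0942, 0.738, -0.3979], 'tvec': [-0.5041, -0.0869, 1.1755]}
```

View pics/top0.png

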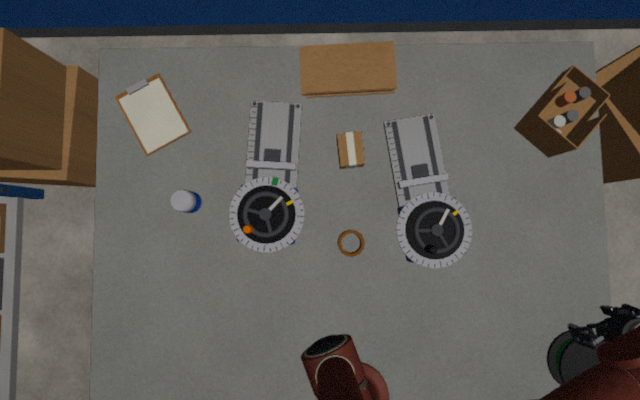

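View pics/scene0.png

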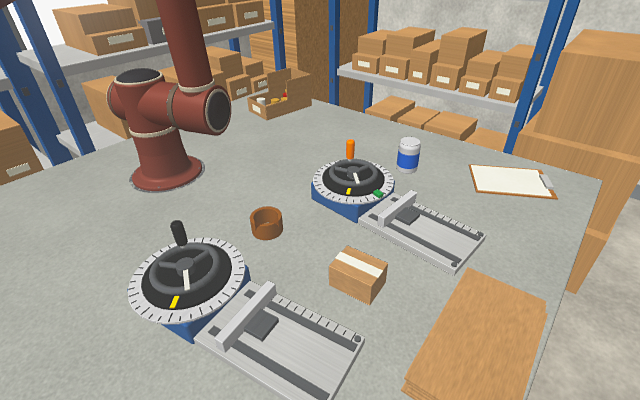

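The top view shows gauge A around (266,214), with the green marker at (275,182), yellow line at (290,203), white line near (276,203) and orange handle at (248,230). The tin is at (185,201) and the tape at (350,243).

```bash
cat > h.py <<'E'
import cv2,numpy as np
from plant import bot
def ray(n,uv,z):
    m=bot.camera_model(n);R=cv2.Rodrigues(np.array(m['rvec'],float))[0];t=np.array(m['tvec']).ravel()
    d=R.T@np.linalg.inv(m['mtx'])@np.array([uv[0],uv[1],1.]);c=-R.T@t
    return (c+d*(z-c[2])/d[2])[:2]
def blobs(p,lo,hi,box,mina=4):
    h=cv2.cvtColor(p,cv2.COLOR_RGB2HSV);k=cv2.inRange(h,lo,hi)
    x0,y0,x1,y1=box;q=np.zeros_like(k);q[y0:y1,x0:x1]=k[y0:y1,x0:x1]
    n,l,s,c=cv2.connectedComponentsWithStats(q)
    return sorted([(int(s[i,4]),c[i].round(1).tolist()) for i in range(1,n) if s[i,4]>=mina],reverse=True),q
COL=dict(orange=((5,180,120),(17,255,255)),yellow=((22,150,100),(33,255,255)),green=((50,120,60),(85,255,255)))
E
python3 - <<'E'
from h import *
p=np.load('pics/top0.npz')['p']; box=(222,170,312,258)
for k,(lo,hi) in COL.items(): print(k,blobs(p,lo,hi,box)[0][:3])
# white line: bright low-sat inside the wheel
b,_=blobs(p,(0,0,150),(45,110,255),(245,192,288,236),6);print('white',b[:4])
z=np.load('pics/top0.npz')
# dial plate: light pixels -> circle fit of outer border
g=cv2.cvtColor(p,cv2.COLOR_RGB2GRAY)
c=cv2.resize(p[150:270,165:375],None,fx=3.8,fy=3.8,interpolation=cv2.INTER_CUBIC);cv2.imwrite('pics/crop0.png',c[:,:,::-1])
# black ring blob ellipse (ring+wheel dark) centroid
k=(g<75).astype(np.uint8);k[:182]=0;k[:,:236]=0;k[248:]=0;k[:,298:]=0
ct=max(cv2.findContours(k,0,2)[0],key=cv2.contourArea);h=cv2.convexHull(ct);e=cv2.fitEllipse(h);print(e, ray('top',e[0],.08))
E
```

```text
orange [(52, [246.8, 228.9])]
yellow [(24, [288.8, 202.4])]
green [(33, [274.6, 180.9])]
white [(22, [274.8, 203.3])]
((265.9014587402344, 214.14466857910156), (57.18022918701172, 57.82412338256836), 47.441200256347656) [0.55231412 0.25020643]
```

View pics/crop0.png

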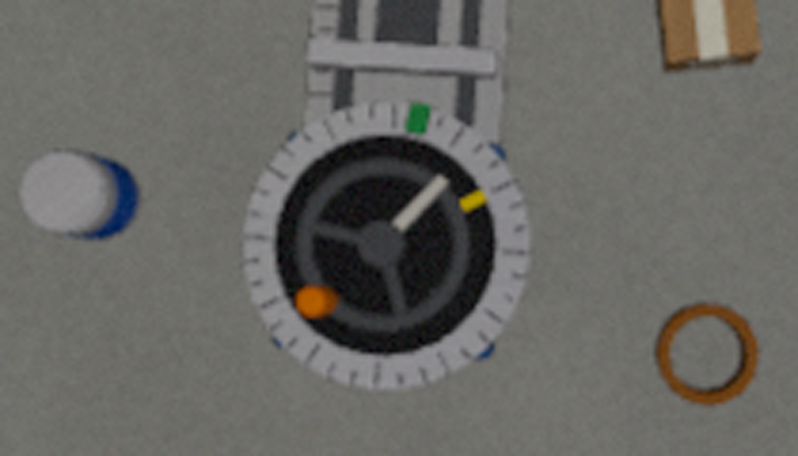

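```bash
cat >> h.py <<'E'
C=np.array([.5523,.2502])
def ang(v): return np.degrees(np.arctan2(v[1],v[0]))
def lines(p,box=(222,170,312,258)):
    o={}
    for k,z in dict(orange=.145,yellow=.077,green=.073).items():
        b=blobs(p,*COL[k],box)[0]
        if b: o[k]=ray('top',b[0][1],z)
    b=blobs(p,(0,0,150),(45,110,255),(245,192,288,236),6)[0]
    if b:o['white']=ray('top',b[0][1],.096)
    for k,v in o.items(): print(k,v.round(4),'r %.4f ang %.1f'%(np.linalg.norm(v-C),ang(v-C)))
    return o
E
python3 - <<'E'
from h import *
p=np.load('pics/top0.npz')['p'];lines(p)
h=cv2.cvtColor(p,cv2.COLOR_RGB2HSV)
# outer plate: bluish-light pixels; radial edge search
g=cv2.cvtColor(p,cv2.COLOR_RGB2GRAY).astype(float)
pts=[]
for a in np.radians(np.arange(0,360,3)):
    r=np.arange(32,42,.5);x=266.5+r*np.cos(a);y=214+r*np.sin(a)
    v=cv2.remap(g.astype(np.float32),x.astype(np.float32)[None],y.astype(np.float32)[None],1)[0]
    dv=v[4:]-v[:-4];i=dv.argmin()
    if dv[i]<-15: pts.append(ray('top',(x[i+2],y[i+2]),.066))
pts=np.array(pts)
for _ in range(4):
    A=np.c_[2*pts,np.ones(len(pts))];s=np.linalg.lstsq(A,(pts**2).sum(1),rcond=None)[0];r=np.sqrt(s[2]+s[:2]@s[:2])
    e=abs(np.linalg.norm(pts-s[:2],axis=1)-r);pts=pts[e<max(2*np.median(e),.002)]
print('plate',s[:2],r,len(pts))
# scene cross-check of orange handle
q=np.load('pics/scene0.npz')['p']
for k in COL: print(k,blobs(q,*COL[k],(290,120,420,220))[0][:2])
b=blobs(q,*COL['orange'],(290,120,420,220))[0][0][1];print(ray('scene',b,.128))
for n,uv,zz in(('tin',(180,200),.1),('tape',(350.5,243),.048),('carton',(351,149),.06),('blackhandle',(431,248),.155)):print(n,ray('top',uv,zz))
for a in (1,2): pass
print(np.load('pics/top0.npz')['d'][200:203,180])
E
```

```text
orange [0.5106 0.2933] r 0.0600 ang 134.1
yellow [0.5859 0.1833] r 0.0748 ang -63.3
green [0.6504 0.2251] r 0.1013 ang -14.3
white [0.5827 0.2221] r 0.0414 ang -42.7
plate [0.55330365 0.25110732] 0.11131728908547989 78
orange [(133, [349.8, 149.2])]
yellow [(25, [348.2, 190.9])]
green [(56, [377.6, 193.1])]
[0.51478216 0.29007875]
tin [0.59589777 0.49426996]
tape [0.46356443 0.00255776]
carton [ 0.74507285 -0.00356011]
blackhandle [ 0.45197007 -0.20746206]
[1.1105218 1.1092814 1.111543 ]
```

```bash
cat >> h.py <<'E'
from scipy.spatial.transform import Rotation as Ro
C=np.array([.553,.2507])
def to_tool(tgt):
    s=bot.observe();R=Ro.from_euler('xyz',s['ee_rot'],degrees=True).as_matrix()
    return (R.T@(np.array(tgt)-s['eef_pos'])*1000).round(1),R.round(3)
E
python3 -c "
from h import *
print(*to_tool([.512,.2925,.25]))"
```

```text
[ 5.000e-01 -6.535e+02 -5.889e+02] [[-0.001  0.453 -0.892]
 [ 0.002 -0.892 -0.453]
 [-1.    -0.002 -0.   ]]
```

Call:
play_rows(rows="0 0 0 0 -10 -9 85;0 0 0 0 -33 -30 85;0 0 0 0 -65 -59 85;0 0 0 0 -100 -90 85;0 0 0 0 -135 -122 85;0 0 0 0 -170 -153 85;0 0 0 0 -205 -185 85;0 0 0 0 -240 -216 85;0 0 0 0 -275 -248 85;0 0 0 0 -310 -279 85;0 0 0 0 -345 -311 85;0 0 0 0 -380 -342 85;0 0 0 0 -415 -374 85;0 0 0 0 -450 -405 85;0 0 0 0 -485 -437 85;0 0 0 0 -520 -468 85;0 0 0 0 -555 -500 85;0 0 0 0 -590 -532 85;0 0 0 0 -620 -559 85;0 0 0 0 -640 -577 85", squeeze=40)

```text
time: 2.1
eef_pos: [0.5065, 0.278, 0.2499]
ee_rot: [-76.2, 89.9, 130.9]
contact_force: [-0.3, -0.5, -0.2]
width: 0.0848
```

```bash
python3 - <<'E'
from h import *
s=bot.observe();print(s['time'],s['eef_pos'],s['ee_rot'],s['q'])
w,d=bot.camera('wrist');m=bot.camera_model('wrist')
cv2.imwrite('pics/wrist1.png',w[:,:,::-1])
T=np.eye(4);T[:3,:3]=Ro.from_euler('xyz',s['ee_rot'],degrees=True).as_matrix();T[:3,3]=s['eef_pos'];T=T@np.array(m['hand_eye'])
b=blobs(w,*COL['orange'],(0,0,640,400),40)[0][:3];print(b)
for z in(.155,.145):
  v=T[:3,:3]@np.linalg.inv(m['mtx'])@np.array([*b[0][1],1]);print((T[:3,3]+v*(z-T[2,3])/v[2]).round(4))
print(d[int(b[0][1][1]),int(b[0][1][0])])
print(*to_tool([.512,.2925,.25]))
E
```

```text
2.1 [0.50654792 0.27799648 0.24992502] [-76.16013056  89.85125293 130.90183611] [21.31655697 -3.34262228 98.7980381   0.1407671  84.59446193 84.2412684 ]
[(878, [303.8, 192.8])]
[0.5145 0.2934 0.155 ]
[0.5121 0.2927 0.145 ]
0.22514328
[ -0.1  -8.6 -10.1] [[-0.001  0.456 -0.89 ]
 [ 0.004 -0.89  -0.456]
 [-1.    -0.005 -0.001]]
```

View pics/wrist1.png

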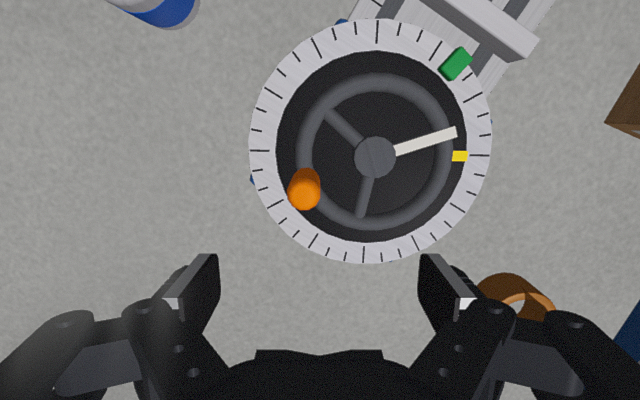

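The wrist view shows the orange handle at (304,189), hub (375,157), white line tip (456,131), yellow (460,156) and green (456,63). The surroundings are clear. I'll refine the axis and angles from this view.

```bash
cat >> h.py <<'E'
def wray(s,uv,z):
    m=bot.camera_model('wrist')
    T=np.eye(4);T[:3,:3]=Ro.from_euler('xyz',s['ee_rot'],degrees=True).as_matrix();T[:3,3]=s['eef_pos'];T=T@np.array(m['hand_eye'])
    v=T[:3,:3]@np.linalg.inv(m['mtx'])@np.array([*uv,1]);return (T[:3,3]+v*(z-T[2,3])/v[2])[:2]
E
python3 - <<'E'
from h import *
w=cv2.imread('pics/wrist1.png')[:,:,::-1].copy();s=bot.observe()
g=cv2.cvtColor(w,cv2.COLOR_RGB2GRAY);k=(g<100).astype(np.uint8);k[:,:262]=0;k[:,480:]=0;k[245:]=0;k[:40]=0
k=cv2.morphologyEx(k,cv2.MORPH_OPEN,np.ones((7,7)))
ct=max(cv2.findContours(k,0,2)[0],key=cv2.contourArea);e=cv2.fitEllipse(cv2.convexHull(ct));print(e)
Cw=wray(s,e[0],.08);print('axis',Cw)
box=(250,20,500,270)
for n,z in dict(orange=.145,yellow=.078,green=.074).items():
  b=blobs(w,*COL[n],box)[0][0];P=wray(s,b[1],z);print(n,b,P.round(4),np.linalg.norm(P-Cw).round(4),ang(P-Cw).round(1))
P1,P2=wray(s,(398,153),.096),wray(s,(456,131),.096);print('white',ang(P2-P1),ang(P2-Cw),np.linalg.norm(P2-Cw))
E
```

```text
((370.74346923828125, 146.10472106933594), (187.1156768798828, 194.99966430664062), 41.24367904663086)
axis [0.56131362 0.25764564]
orange (878, [303.8, 192.8]) [0.5125 0.2952] 0.0616 142.4
yellow (162, [459.3, 155.7]) [0.5897 0.1835] 0.0794 -69.0
green (582, [455.8, 63.2]) [0.6534 0.2273] 0.097 -18.3
white -41.629605933177075 -51.101008572525366 0.06789945807922848
```

```bash
python3 -c "
from h import *
print(to_tool([.5125,.2928,.132])[0])"
```

```text
[117.9  -8.1 -10.6]
```

Call:
play_rows(rows="0 0 0 0 -8 -11 85;0 0 0 15 -8 -11 85;0 0 0 40 -8 -11 85;0 0 0 70 -8 -11 85;0 0 0 95 -8 -11 85;0 0 0 110 -8 -11 85;0 0 0 118 -8 -11 85;0 0 0 118 -8 -11 60;0 0 0 118 -8 -11 40;0 0 0 118 -8 -11 20;0 0 0 118 -8 -11 15;0 0 0 118 -8 -11 15;0 0 0 118 -8 -11 15", squeeze=40)

```text
time: 3.45
eef_pos: [0.5133, 0.2937, 0.1334]
ee_rot: [-116.6, 89.6, 90.6]
contact_force: [-2.2, 3.4, 6.3]
width: 0.0228
```

```bash
python3 - <<'E'
from h import *
s=bot.observe();print(s['eef_pos'],s['contact_force'],s['width'])
p,d=bot.camera('top');lines(p);print(to_tool([0,0,0])[1])
cv2.imwrite('pics/top2.png',p[:,:,::-1])
E
```

```text
[0.51332718 0.29371907 0.13343136] [-2.17113921  3.40412448  6.26826982] 0.022804480062904083
yellow [0.5853 0.183 ] r 0.0750 ang -64.5
green [0.6504 0.2251] r 0.1007 ang -14.7
white [0.5839 0.2209] r 0.0429 ang -44.0
[[-0.     0.456 -0.89 ]
 [ 0.006 -0.89  -0.456]
 [-1.    -0.005 -0.003]]
```

```bash
cat >> h.py <<'E'
def arc(C,a0,a1,n,r=.06):
    s=bot.observe();P=s['eef_pos'];R=to_tool(P)[1]
    for a in np.linspace(a0,a1,n+1)[1:]:
        t=np.r_[C[0]+r*np.cos(np.radians(a)),C[1]+r*np.sin(np.radians(a)),P[2]]
        v=R.T@(t-P)*1000;print('%.0f: %.1f %.1f'%(a,v[1],v[2]),end='; ')
E
python3 -c "
from h import *
arc([.5548,.2515],134.5,174.5,10)"
```

```text
138: 0.6 4.2; 142: 2.3 8.0; 146: 4.2 11.8; 150: 6.4 15.3; 154: 8.8 18.7; 158: 11.5 22.0; 162: 14.4 25.0; 166: 17.4 27.9; 170: 20.7 30.5; 174: 24.2 32.9;
```

Call:
play_rows(rows="0 0 0 0 0.6 4.2 15;0 0 0 0 2.3 8 15;0 0 0 0 4.2 11.8 15;0 0 0 0 6.4 15.3 15;0 0 0 0 8.8 18.7 15;0 0 0 0 11.5 22 15;0 0 0 0 14.4 25 15;0 0 0 0 17.4 27.9 15;0 0 0 0 20.7 30.5 15;0 0 0 0 24.2 32.9 15;0 0 0 0 24.2 32.9 15")

```text
time: 4.6
eef_pos: [0.4959, 0.2575, 0.1336]
ee_rot: [-136.2, 89.5, 70.9]
contact_force: [5.8, 4.6, -2.6]
width: 0.0222
```

```bash
python3 - <<'E'
from h import *
s=bot.observe();print(s['eef_pos'],s['contact_force'],s['width'])
p,d=bot.camera('top');o=lines(p)
q=cv2.resize(p[150:270,200:350],None,fx=4,fy=4,interpolation=cv2.INTER_CUBIC);cv2.imwrite('pics/crop3.png',q[:,:,::-1])
a=np.array([.5133,.2937]);b=s['eef_pos'][:2];m=(a+b)/2;h=b-a;L=np.linalg.norm(h);nrm=np.array([-h[1],h[0]])/L
print('axis from chord',m+nrm*np.sqrt(.06**2-L*L/4))
arc([.5548,.2515],174.5,224.5,14)
E
```

```text
[0.49589437 0.25752245 0.13355492] [ 5.77235419  4.6058273  -2.63469702] 0.02215087602051308
yellow [0.613  0.2054] r 0.0752 ang -37.0
green [0.6501 0.2251] r 0.1004 ang -14.8
white [0.5941 0.2474] r 0.0412 ang -4.6
axis from chord [0.55554936 0.25109728]
178: 3.1 2.7; 182: 6.4 4.5; 185: 9.8 6.0; 189: 13.3 7.3; 192: 16.9 8.3; 196: 20.6 9.2; 200: 24.3 9.8; 203: 28.0 10.2; 207: 31.7 10.3; 210: 35.5 10.2; 214: 39.2 9.9; 217: 42.9 9.3; 221: 46.5 8.6; 224: 50.1 7.6;
```

View pics/crop3.png

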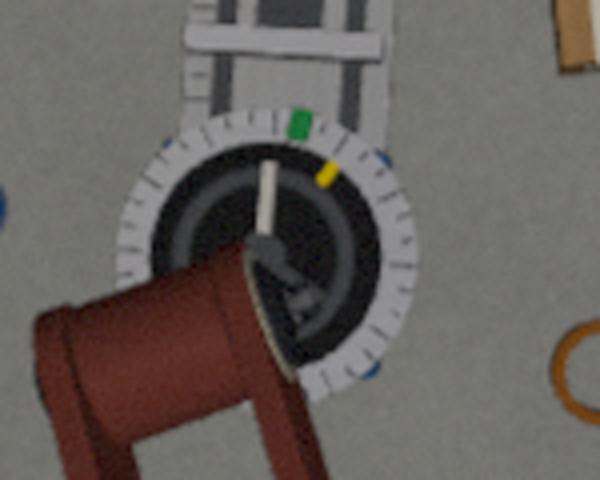

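The white line has passed the marker and yellow trails it by 32°, so the ring is being driven. Forces are low, so I'm carrying on.

Call:
play_rows(rows="0 0 0 0 3.1 2.7 15;0 0 0 0 6.4 4.5 15;0 0 0 0 9.8 6 15;0 0 0 0 13.3 7.3 15;0 0 0 0 16.9 8.3 15;0 0 0 0 20.6 9.2 15;0 0 0 0 24.3 9.8 15;0 0 0 0 28 10.2 15;0 0 0 0 31.7 10.3 15;0 0 0 0 35.5 10.2 15;0 0 0 0 39.2 9.9 15;0 0 0 0 42.9 9.3 15;0 0 0 0 46.5 8.6 15;0 0 0 0 50.1 7.6 15;0 0 0 0 50.1 7.6 15;0 0 0 0 50.1 7.6 15")

```text
time: 6.25
eef_pos: [0.5114, 0.2108, 0.1335]
ee_rot: [-127.2, 89.3, 79.9]
contact_force: [-0.5, 6.3, 1.2]
width: 0.0225
```

```bash
python3 - <<'E'
from h import *
s=bot.observe();print(s['eef_pos'],s['contact_force'],s['width'],ang(s['eef_pos'][:2]-[.5552,.2513]))
p,d=bot.camera('top');o=lines(p)
print(ang(o['yellow']-[.5552,.2513]),ang(o['green']-[.5552,.2513]),ang(o['white']-[.5552,.2513]))
arc([.5552,.2513],224,174,14)
E
```

```text
[0.51142796 0.21079969 0.13352052] [-0.48818577  6.33011779  1.18908453] 0.022517531294089007 -137.223297809268
yellow [0.6283 0.2656] r 0.0768 ang 11.2
green [0.6504 0.2251] r 0.1007 ang -14.7
white [0.5853 0.2806] r 0.0440 ang 42.8
11.09756676991393 -15.378124312638697 44.27500054102141
220: -2.3 1.0; 217: -5.9 1.7; 213: -9.6 2.2; 210: -13.4 2.5; 206: -17.1 2.6; 203: -20.8 2.4; 199: -24.6 2.0; 195: -28.2 1.3; 192: -31.9 0.5; 188: -35.5 -0.6; 185: -39.0 -2.0; 181: -42.4 -3.5; 178: -45.7 -5.2; 174: -48.9 -7.2;
```

Call:
play_rows(rows="0 0 0 0 -2.3 1 15;0 0 0 0 -5.9 1.7 15;0 0 0 0 -9.6 2.2 15;0 0 0 0 -13.4 2.5 15;0 0 0 0 -17.1 2.6 15;0 0 0 0 -20.8 2.4 15;0 0 0 0 -24.6 2 15;0 0 0 0 -28.2 1.3 15;0 0 0 0 -31.9 0.5 15;0 0 0 0 -35.5 -0.6 15;0 0 0 0 -39 -2 15;0 0 0 0 -42.4 -3.5 15;0 0 0 0 -45.7 -5.2 15;0 0 0 0 -48.9 -7.2 15;0 0 0 0 -48.9 -7.2 15;0 0 0 0 -48.9 -7.2 15")

```text
time: 7.9
eef_pos: [0.4958, 0.2557, 0.1336]
ee_rot: [-135.8, 89.5, 71.3]
contact_force: [4.1, -4.5, -1.5]
width: 0.0231
```

```bash
python3 - <<'E'
from h import *
s=bot.observe();C2=np.array([.5552,.2513]);a=ang(s['eef_pos'][:2]-C2);print(s['eef_pos'],s['contact_force'],s['width'],a)
p,d=bot.camera('top');o=lines(p)
print({k:ang(v-C2).round(1) for k,v in o.items()})
arc(C2,a%360,164.5,5)
E
```

```text
[0.49575052 0.2557068  0.13355555] [ 4.12592429 -4.49035087 -1.49570044] 0.02305555332473311 175.7605965335838
yellow [0.6298 0.2453] r 0.0770 ang -4.0
green [0.6501 0.2251] r 0.1004 ang -14.8
white [0.5935 0.2486] r 0.0406 ang -3.0
{'yellow': np.float64(-4.6), 'green': np.float64(-15.4), 'white': np.float64(-4.1)}
174: -2.2 -0.9; 171: -4.1 -2.3; 169: -6.0 -3.7; 167: -7.8 -5.2; 164: -9.6 -6.7;
```

Call:
play_rows(rows="0 0 0 0 -2.2 -0.9 15;0 0 0 0 -4.1 -2.3 15;0 0 0 0 -6 -3.7 15;0 0 0 0 -7.8 -5.2 15;0 0 0 0 -9.6 -6.7 15;0 0 0 0 -9.6 -6.7 15;0 0 0 0 -9.6 -6.7 15")

```text
time: 8.65
eef_pos: [0.4972, 0.2652, 0.1335]
ee_rot: [-148.0, 89.8, 59.1]
contact_force: [2.0, -5.2, 1.3]
width: 0.0226
```

```bash
python3 - <<'E'
from h import *
s=bot.observe();C2=np.array([.5552,.2513]);a=ang(s['eef_pos'][:2]-C2);print(s['eef_pos'],s['contact_force'],s['width'],a)
p,d=bot.camera('top');o=lines(p)
print({k:ang(v-C2).round(1) for k,v in o.items()})
q=cv2.resize(p[150:270,200:350],None,fx=4,fy=4,interpolation=cv2.INTER_CUBIC);cv2.imwrite('pics/crop5.png',q[:,:,::-1])
E
```

```text
[0.49724143 0.26523773 0.13351045] [ 1.97468401 -5.24222923  1.29304544] 0.02257064045545991 166.47839948566974
yellow [0.6285 0.2333] r 0.0774 ang -13.0
green [0.6501 0.2251] r 0.1004 ang -14.8
white [0.5954 0.2414] r 0.0434 ang -12.4
{'yellow': np.float64(-13.8), 'green': np.float64(-15.4), 'white': np.float64(-13.9)}
```

View pics/crop5.png

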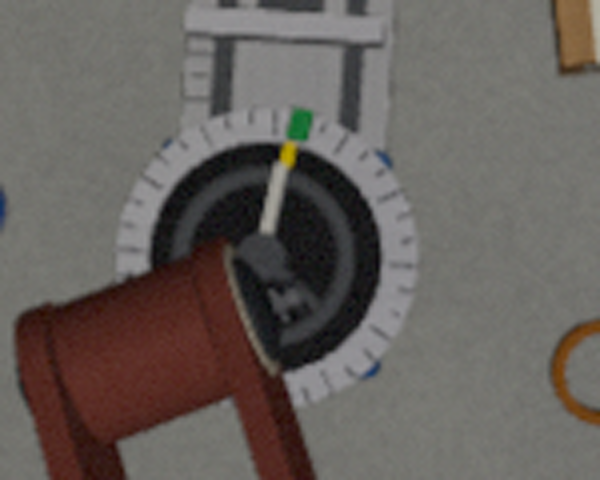

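White and yellow stand together, about 1.5° short of the marker and well within tolerance. I'm releasing and lifting straight up.

Call:
play_rows(rows="0 0 0 0 0 0 30;0 0 0 0 0 0 50;0 0 0 0 0 0 70;0 0 0 0 0 0 85;0 0 0 0 0 0 85;0 0 0 0 0 0 85;0 0 0 0 0 0 85;0 0 0 -10 0 0 85;0 0 0 -30 0 0 85;0 0 0 -60 0 0 85;0 0 0 -90 0 0 85;0 0 0 -120 0 0 85;0 0 0 -140 0 0 85;0 0 0 -140 0 0 85;0 0 0 -140 0 0 85")

```text
time: 10.2
eef_pos: [0.497, 0.2648, 0.2738]
ee_rot: [-153.8, 89.7, 53.3]
contact_force: [0.1, 0.1, -0.5]
width: 0.085
```

```bash
python3 - <<'E'
from h import *
s=bot.observe();C2=np.array([.5552,.2513]);print(s['time'],s['eef_pos'],s['contact_force'],s['width'])
p,d=bot.camera('top');o=lines(p)
print({k:ang(v-C2).round(1) for k,v in o.items()})
q,_=bot.camera('wrist');cv2.imwrite('pics/wrist6.png',q[:,:,::-1])
E
```

```text
10.2 [0.49697499 0.26476404 0.2737572 ] [ 0.07144028  0.14777795 -0.49310365] 0.08497953039462877
yellow [0.6285 0.2336] r 0.0774 ang -12.8
green [0.6504 0.2251] r 0.1007 ang -14.7
white [0.596  0.2414] r 0.0440 ang -12.3
{'yellow': np.float64(-13.6), 'green': np.float64(-15.4), 'white': np.float64(-13.7)}
```

View pics/wrist6.png

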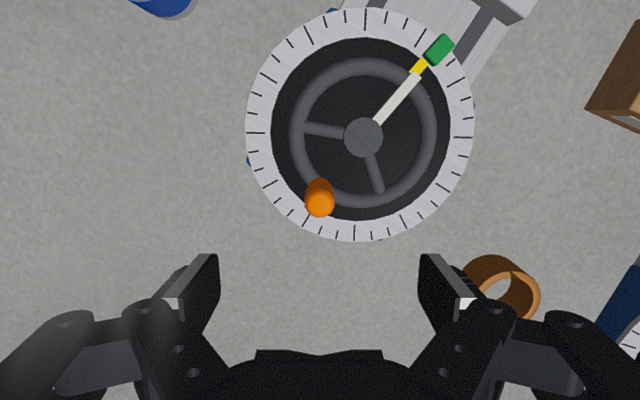

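The white line (to 418,78), yellow (418,67) and green (440,49) line up, and the gripper is open and clear of the handle.

```bash
python3 -c "
from plant import bot
print(bot.job_done())"
```

```text
the job is handed in; nothing more can be done
None
```

I turned the orange-handled wheel anticlockwise until the yellow line was about 26° past the green marker. I then turned it back clockwise until both lines met at the marker, let go, lifted clear and handed the job in at about 10 s.

- **Final alignment (top camera):** after release, the yellow and white lines stood about 2° anticlockwise of the marker and within about 0.5° of each other. The limits are 11° and 7°. The wrist view also showed the three in line.
- **Contact:** wrist force read about zero, and the gripper was 140 mm above where it had held the handle. Forces read between moves stayed under about 8 N.
- **Bystanders:** nothing came near the black handle, tape, carton or tin while the gripper was working low at the orange gauge. I did not measure their positions again at the end.
- **Disagreement:** one axis estimate from the wrist camera, an ellipse fit distorted by perspective, was about 8 mm off the others. I discarded it; the top-view fits and the path of the gripped handle agreed to about 3 mm.

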